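Close the hatch over the packed stock case

TASK

Two identical grey stock cases stand side by side on the packing counter with their sliding hatches open. One has small cartons in it: push that hatch along its track by its black upright pull until it is fully closed against the end of the case. Leave the hatch of the empty case where it is.

Things in the scene. Friction and masses are not known exactly. Their poses are not given: they have to be found in the camera images.
- stock_hatch (a joint): How far the sliding hatch of the filled case is open, in m: 0 = fully closed against the end bar, 0.125 = fully open. It starts 0.07 to 0.12 open, slides with about 2.5 N of friction and stays where it is left. The value falls as the hatch moves along the case's +x.
- stock_pull (a point): Middle of the top edge of the black pull on the filled case's hatch; moves with it. Its x axis points along the track, level, in the CLOSING direction (away from the robot, within 0.3 rad of straight ahead); y along the pull, z up. The pull is an upright plate 14 mm thick (x), 70 mm long (y), standing 30 mm above the hatch: its top edge is 131.5 mm, the hatch's top face 101.5 mm above the table.
- stock_case: The filled case: fixed grey box 300 mm (x) by 170 mm (y), 106 mm high over its dark rails, with four white-and-green cartons in its far half. Origin: centre of its underside, on the table. Its hatch, a flat sheet 150 mm (x) by 152 mm (y) with the pull at its middle, closes towards the case's +x end; closed, the pull stands 67 mm from the case's centre towards +x.
- spare_pull (a point): The same point on the pull of the other case, which is identical but empty; axes as for stock_pull. That case is also fixed and its hatch also starts 0.07 to 0.12 m open; this hatch must not be moved.

How it is judged:
By the outcome, as a careful person would: the job done as asked, in the order asked, and still so for the second after the job is handed in, with the robot touching nothing.
It also fails if it takes over 32 s, if anything falls off the work surface, if the arm or the gripper's body presses on something with over 40 N, if the wrist force passes 120 N, or if a joint passes its speed limit or range.

ROBOT

A 6-joint arm with a two-finger parallel gripper is mounted at the origin on the work surface. World frame = base frame: x ahead of the robot, y to its left, z up, the work surface at z = 0. Lengths are in m, angles in rad, forces in N, time in s.
With the tool pointing down it reaches from about 0.425 to 0.925 m from the base axis. Payload 12.5 kg.
Tool frame: the origin (TCP) lies between the finger pads; the fingertips stand finger_overhang ahead of it and the grasp point (between the pads) is the TCP (finger_overhang is the distance from the TCP to the fingertips, in m); z points along the fingers, x is the direction in which the jaws open and shut, and the axes are right-handed (so a half turn about z gives the same grasp; the last joint's range is limited). The gripper opens to 85 mm and grips with 20 to 120 N. Pads are 22 mm wide; open, the fingers measure 114 mm over their backs; the gripper's body (76 mm by 85 mm) begins 54 mm behind the grasp point. The pads swing forward as they close: fully open they stand 13 mm farther back than shut.
Start: joints at [1.003, 0.491, 1.559, -0, 1.092, -0.106], TCP at [0.278, 0.56, 0.25] pointing down, gripper open.
Joint ranges: [-3.1, 3.1], [-0.84, 2.19], [0.05, 2.79], [-1.13, 4.28], [0.06, 2.93], [-2.69, 2.69]. Speed limits (rad/s): [2.22, 2.22, 2.79, 3.14, 3.14, 3.14].

INTERFACE

Orientations are given as a unit quaternion [w, x, y, z].
In Python, from rig import read_state, grab_frame, job_done, spot_in, outline_of, finger_overhang gives the robot as it stands. The module is installed in compiled form; this text tells all that it offers.
- The arm moves only by the tool arm_command, never from a script. Its argument "series" is a list of rows, each an object of numbers: "grip": the finger opening in cm, from 0 to 8.54; "dx", "dy", "dz": the shift along the tool's x, y, z in cm; "rx", "ry", "rz": the turn, a rotation vector about the tool's x, y, z in degrees. In form: [{"grip": .., "dx": .., "dy": .., "dz": .., "rx": .., "ry": .., "rz": ..}, ...]. A call has 1 to 20 rows; each row shifts and turns the commanded pose from where the row before left it, along the tool's axes as they then stand; what a row does not reach is not made up. A row lasts 1/8 s, in which the tool goes at most 62.5 mm and 10.7 degrees, less where a joint would pass 70% of its speed; a pose out of reach is approached as far as the arm can. A call with a gripper value outside its range is refused whole. The fingers move at their own pace and stop on an object; "force" is the grip in N (left out, the last holds). Time passes only in rows, so rows that do not move let the fingers close. It gives the time, the measured TCP pose, the force and the opening at its end, in the units of the state.
- read_state(): the state, without advancing time (a new reading comes with each control period).
- grab_frame(name): name is "scene" or "top" or "wrist"; returns a dict with "image" (400x640x3 uint8, red, green, blue), "fx", "fy", "cx", "cy" (pixels), "dist" ([k1, k2, p1, p2, k3] as OpenCV has them; the pictures are not rectified), "cam_to_world" (4x4, takes a point from camera to world coordinates). Camera axes: x right, y down, z forward; pixel columns grow to the right and rows downward; lengths in m; the calibration is good to about 2 mm. A picture is of the moment at which its call begins. There is no depth.
- job_done(): hands the job in, once; it reports no verdict.
Trained networks look in the newest picture that a camera, given by its name, has taken for a name from the list of things; names that differ only in an ending like _2 or _b are one class to them, and where a whole thing is asked for, a point or a joint stands for the part that bears it (a point fixed in the world has none). Each returns a list of dicts, best first, with "confidence" (0 to 1); they miss things now and then, are a little off and sometimes report something else, mostly with a low value. They report only what shows in the picture. A call takes as long as a camera call.
- spot_in(camera, name): "position" ([x, y, z] in m, in world coordinates, good to about 4 mm: the middle of the surface that is visible of it).
- outline_of(camera, name): "pixels" (400x640 bool, what is visible of it).
The state is a dict: "t": time; "qpos": joint angles; "joint_velocities": joint speeds; "effort": joint torques, N m; "eef_pos": TCP position; "orientation": TCP orientation; "force": force on the tool from outside, world axes, zero at the start; "wrist_torque": the same for the moment, N m; "grip_width": finger opening in m.
Only numpy, scipy, OpenCV 4.12 (cv2) and the standard library are available. Lean on these libraries where they do the work, as an engineer would, in place of code of your own. Each camera call takes 0.05 s, during which the arm holds its last target.

## Working session

There is one attempt and no reset: what is moved stays moved. The work goes in short steps, Python scripts to look and compute and a tool call to move; the robot and the scene stay as the last step left them, time stands still between calls to the robot, and variables do not carry over. Pictures are saved under pics/ and viewed, and the job is handed in when it is done.

Besides the shell and the picture viewer there is one more tool, called after "Emit:" as name(argument=value, ...) on one line, values as JSON. arm_command: Moves the arm, as the interface text tells. Its arguments: {"type":"object","properties":{"series":{"type":"array","items":{"type":"object","properties":{"grip":{"type":"number"},"dx":{"type":"number"},"dy":{"type":"number"},"dz":{"type":"number"},"rx":{"type":"number"},"ry":{"type":"number"},"rz":{"type":"number"}}}},"force":{"type":"number"}},"required":["series"]}

```bash
mkdir -p pics; python3 - <<'E'
from rig import *
import rig,cv2,numpy as np
s=read_state();print({k:np.round(v,3) for k,v in s.items()}, finger_overhang)
for c in ["scene","top"]:
    f=grab_frame(c);cv2.imwrite(f"pics/{c}0.png",f["image"][:,:,::-1])
    print(c,f["fx"],f["cx"],f["cy"],f["dist"],np.round(f["cam_to_world"],3).tolist())
    for n in ["stock_pull","stock_case","spare_pull"]:
        for d in spot_in(c,n): print(n,np.round(d["position"],3),round(d["confidence"],2))
print(read_state()["t"])
E
```

```text
{'t': np.float64(0.0), 'qpos': array([ 1.003,  0.492,  1.559,  0.   ,  1.092, -0.106]), 'joint_velocities': array([-0.001,  0.001, -0.002,  0.001, -0.001, -0.   ]), 'effort': array([-1.0000e-03, -6.1845e+01, -2.6159e+01, -0.0000e+00,  4.0000e-03,
       -0.0000e+00]), 'eef_pos': array([0.278, 0.559, 0.25 ]), 'orientation': array([ 0.   ,  0.85 ,  0.527, -0.001]), 'force': array([-0.258, -0.361,  0.183]), 'wrist_torque': array([-0.013, -0.052, -0.008]), 'grip_width': np.float64(0.086)} 0.019
scene 372.26200367849503 321.8783971192278 200.72156121338043 [-0.04937301  0.          0.          0.          0.        ] [[0.122, 0.635, -0.762, 1.08], [0.992, -0.094, 0.081, -0.055], [-0.021, -0.766, -0.642, 0.536], [0.0, 0.0, 0.0, 1.0]]
stock_pull [0.491 0.232 0.101] 0.88
stock_case [0.559 0.225 0.089] 0.93
spare_pull [ 0.501 -0.21   0.101] 0.94
top 377.23289650040203 316.93262494013425 202.03677512073983 [-0.00943268  0.          0.          0.          0.        ] [[-0.028, -0.997, 0.071, 0.535], [-0.999, 0.03, 0.015, -0.021], [-0.017, -0.071, -0.997, 0.787], [0.0, 0.0, 0.0, 1.0]]
stock_pull [0.479 0.234 0.099] 0.82
stock_case [0.496 0.226 0.102] 0.96
spare_pull [ 0.492 -0.213  0.1  ] 0.82
0.4
```

View pics/scene0.png

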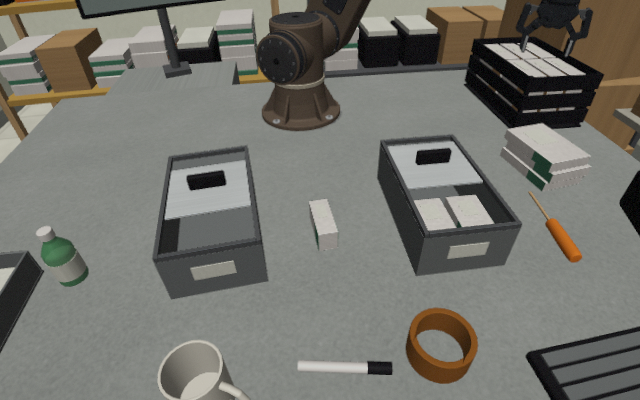

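View pics/top0.png

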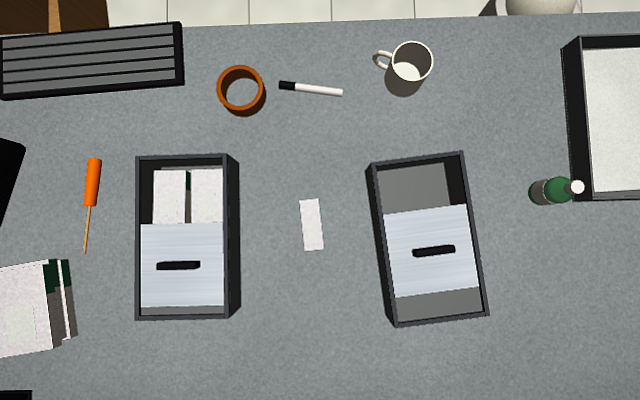

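The filled case (two rows of cartons visible) is at world left (+y): top image columns 135–240, pull at about (178,265). In the scene image its pull is at (433,156). The empty case has its pull at (433,250) in the top image. Next I'll measure it precisely.

```bash
cat > h.py <<'E'
from rig import *
import cv2,numpy as np
def px2w(f,uv,z):
    K=np.array([[f["fx"],0,f["cx"]],[0,f["fy"],f["cy"]],[0,0,1]])
    n=cv2.undistortPoints(np.array(uv,float).reshape(-1,1,2),K,np.array(f["dist"])).reshape(-1,2)
    T=np.array(f["cam_to_world"]);d=np.c_[n,np.ones(len(n))]@T[:3,:3].T;o=T[:3,3]
    return o+d*((z-o[2])/d[:,2])[:,None]
def w2px(f,P):
    K=np.array([[f["fx"],0,f["cx"]],[0,f["fy"],f["cy"]],[0,0,1]])
    T=np.linalg.inv(np.array(f["cam_to_world"]))
    return cv2.projectPoints(np.array(P,float).reshape(-1,1,3),cv2.Rodrigues(T[:3,:3])[0],T[:3,3],K,np.array(f["dist"]))[0].reshape(-1,2)
E
python3 - <<'E'
from h import *
f=grab_frame("top");im=f["image"]
g=im.astype(int).max(2)
for n in ["stock_pull","stock_case"]:
    d=outline_of("top",n)[0]["pixels"]; ys,xs=np.nonzero(d);print(n,xs.min(),xs.max(),ys.min(),ys.max(),d.sum())
big=cv2.resize(im[140:335,115:260],None,fx=4,fy=4,interpolation=cv2.INTER_CUBIC)[:600] if 0 else cv2.resize(im[140:335,115:260],None,fx=3,fy=3,interpolation=cv2.INTER_CUBIC)
cv2.imwrite("pics/zoom1.png",big[:,:,::-1])
m=np.zeros(g.shape,np.uint8);m[250:280,150:210]=(g[250:280,150:210]<90)
ys,xs=np.nonzero(m);print("dark",xs.min(),xs.max(),ys.min(),ys.max())
E
```

```text
stock_pull 141 223 223 306 6832
stock_case 133 241 153 321 13935
dark 156 199 261 269
```

View pics/zoom1.png

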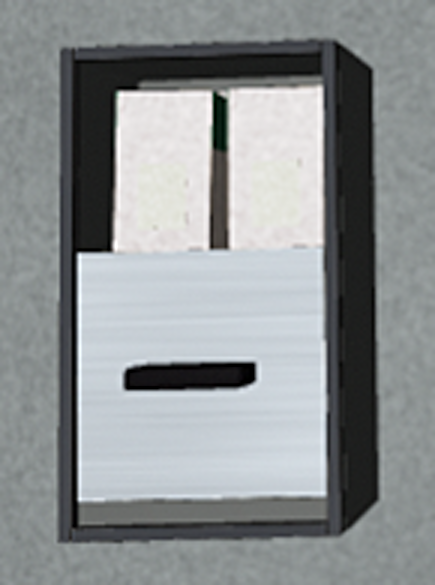

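```bash
python3 - <<'E'
from h import *
f=grab_frame("top")
q=lambda a:np.array(a,float)/3+[115,140]-1/3
c=px2w(f,q([[63,48],[337,42],[341,535],[58,540]]),0.106);print(np.round(c,4).tolist())
ctr=c.mean(0);ax=(c[0]+c[1]-c[2]-c[3]);L=np.linalg.norm(ax)/2;th=np.arctan2(ax[1],ax[0]);print(ctr,L,np.linalg.norm(c[0]-c[1]),th)
hx=px2w(f,q([[77,252],[325,249],[327,497],[78,500]]),0.1015);print("hatch",np.round(hx,4).tolist(),hx.mean(0))
ax2=(hx[0]+hx[1]-hx[2]-hx[3]);print(np.arctan2(ax2[1],ax2[0]))
u=np.array([np.cos(th),np.sin(th)]);p=hx.mean(0)[:2];print("open",0.067-(p-ctr[:2])@u,"lat",np.cross(u,p-ctr[:2]))
# verify by projection of model in both cams
ctr=ctr[:2]
v=np.array([-u[1],u[0]])
o=0.067-(p-ctr)@u
for cam in["top","scene"]:
    g=f if cam=="top" else grab_frame(cam)
    im=g["image"][:,:,::-1].copy()
    P=[np.r_[ctr+a*.15*u+b*.085*v,.106] for a,b in[(1,1),(1,-1),(-1,-1),(-1,1)]]
    pc=ctr+(.067-o)*u
    Q=[np.r_[pc+a*.007*u+b*.035*v,.1315] for a,b in[(1,1),(1,-1),(-1,-1),(-1,1)]]
    im=cv2.resize(im,None,fx=3,fy=3,interpolation=cv2.INTER_CUBIC)
    for S in(P,Q): cv2.polylines(im,[np.int32((w2px(g,S)+1/3)*3)],True,(0,0,255),1)
    m=np.int32(w2px(g,[np.r_[pc,.12]])[0]*3)
    y0=max(0,m[1]-280);x0=m[0]-350
    cv2.imwrite(f"pics/ov_{cam}.png",im[y0:y0+560,x0:x0+700])
print(read_state()["t"],pc)
E
```

```text
[[0.6789, 0.321, 0.106], [0.6771, 0.1514, 0.106], [0.3808, 0.1526, 0.106], [0.3817, 0.3226, 0.106]]
[0.5295864  0.23691265 0.106     ] 0.29675718945154717 0.16957818286719364 -0.004573210579031806
hatch [[0.5533, 0.3138, 0.1015], [0.5508, 0.1614, 0.1015], [0.4023, 0.1619, 0.1015], [0.4041, 0.3127, 0.1015]] [0.47763481 0.23746066 0.1015    ]
0.00201604703813383
open 0.11895354832367304 lat 0.00031041580149691634
0.65 [0.47763339 0.23715025]<stdin>:8: DeprecationWarning: Arrays of 2-dimensional vectors are deprecated. Use arrays of 3-dimensional vectors instead. (deprecated in NumPy 2.0)
```

View pics/ov_top.png

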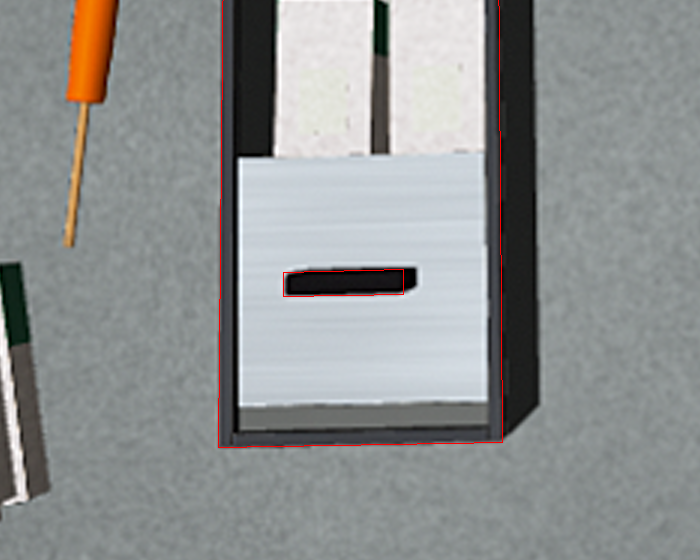

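View pics/ov_scene.png

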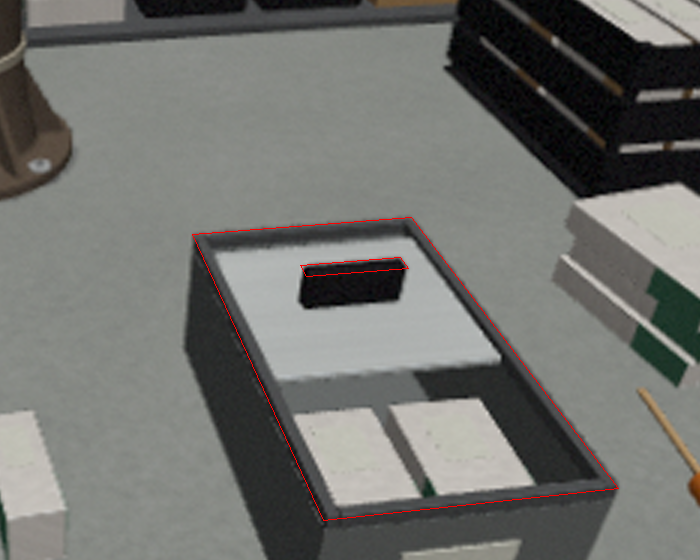

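The model overlay matches in both pictures: the pull top is at about (0.478, 0.237) and the track angle is about 0 rad. The hatch is open about 0.118 m. I'll move above a point behind the pull, with the fingers shut and tool y along the track.

Emit:
arm_command(series=[{"grip": 0, "dz": -3}, {"grip": 0, "dz": -3}, {"dx": -2.43, "dy": 3.15}, {"dx": -2.43, "dy": 3.15}, {"dx": -2.43, "dy": 3.15}, {"dx": -2.43, "dy": 3.15}, {"dx": -2.43, "dy": 3.15}, {"dx": -2.43, "dy": 3.15}, {"dx": -2.43, "dy": 3.15}, {"dx": -2.43, "dy": 3.15}, {"dx": -2.43, "dy": 3.15}, {"rz": -8.8}, {"rz": -8.8}, {"rz": -8.8}, {"dz": 3}, {"dz": 3}, {}])

```text
invalid input
```

Emit:
arm_command(series=[{"grip": 0, "dx": 0, "dy": 0, "dz": -3, "rx": 0, "ry": 0, "rz": 0}, {"grip": 0, "dx": 0, "dy": 0, "dz": -3, "rx": 0, "ry": 0, "rz": 0}])

```text
t: 0.9
eef_pos: [0.2784, 0.5595, 0.3109]
orientation: [0.0, 0.85, 0.527, -0.0]
force: [-0.2, -0.5, 0.6]
grip_width: 0.0517
```

Emit:
arm_command(series=[{"grip": 0, "dx": -2.43, "dy": 3.15, "dz": 0, "rx": 0, "ry": 0, "rz": 0}, {"grip": 0, "dx": -2.43, "dy": 3.15, "dz": 0, "rx": 0, "ry": 0, "rz": 0}, {"grip": 0, "dx": -2.43, "dy": 3.15, "dz": 0, "rx": 0, "ry": 0, "rz": 0}, {"grip": 0, "dx": -2.43, "dy": 3.15, "dz": 0, "rx": 0, "ry": 0, "rz": 0}, {"grip": 0, "dx": -2.43, "dy": 3.15, "dz": 0, "rx": 0, "ry": 0, "rz": 0}, {"grip": 0, "dx": -2.43, "dy": 3.15, "dz": 0, "rx": 0, "ry": 0, "rz": 0}, {"grip": 0, "dx": -2.43, "dy": 3.15, "dz": 0, "rx": 0, "ry": 0, "rz": 0}, {"grip": 0, "dx": -2.43, "dy": 3.15, "dz": 0, "rx": 0, "ry": 0, "rz": 0}, {"grip": 0, "dx": -2.43, "dy": 3.15, "dz": 0, "rx": 0, "ry": 0, "rz": 0}, {"grip": 0, "dx": 0, "dy": 0, "dz": 2, "rx": 0, "ry": 0, "rz": -8.8}, {"grip": 0, "dx": 0, "dy": 0, "dz": 2, "rx": 0, "ry": 0, "rz": -8.8}, {"grip": 0, "dx": 0, "dy": 0, "dz": 2, "rx": 0, "ry": 0, "rz": -8.8}, {"grip": 0, "dx": 0, "dy": 0, "dz": 3, "rx": 0, "ry": 0, "rz": 0}, {"grip": 0, "dx": 0, "dy": 0, "dz": 3, "rx": 0, "ry": 0, "rz": 0}, {"grip": 0, "dx": 0, "dy": 0, "dz": 0, "rx": 0, "ry": 0, "rz": 0}])

```text
t: 2.78
eef_pos: [0.4342, 0.2372, 0.1891]
orientation: [-0.001, 0.707, 0.707, -0.002]
force: [-0.6, 0.8, 0.5]
grip_width: -0.0
```

```bash
python3 - <<'E'
from h import *
for cam in["scene","wrist"]:
    g=grab_frame(cam);im=g["image"][:,:,::-1].copy()
    if cam=="scene":
        im=cv2.resize(im,None,fx=3,fy=3,interpolation=cv2.INTER_CUBIC)
        t=w2px(g,[[.434,.237,.189],[.434,.237,.170]]);print(t)
        for p in t: cv2.circle(im,tuple(int(a) for a in p*3),3,(0,0,255),-1)
        im=im[150:700,1000:1700]
    cv2.imwrite(f"pics/a_{cam}.png",im)
E
```

```text
[[430.78865975 114.52494557]
 [429.27931351 123.04732787]]
```

View pics/a_scene.png

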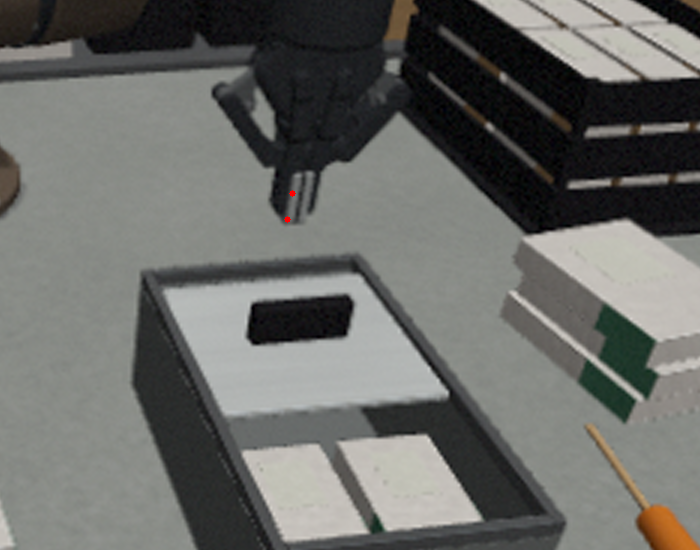

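View pics/a_wrist.png

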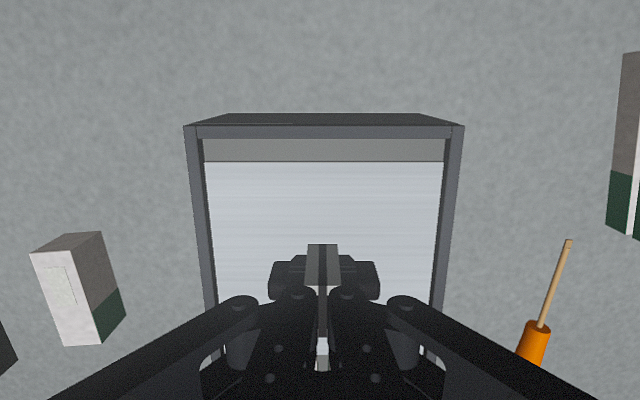

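The fingertips (crop around (290,220)) sit behind and above the pull, and the tip height agrees with the overhang value. Next I descend and begin the push.

Emit:
arm_command(series=[{"grip": 0, "dx": 0, "dy": 0, "dz": 2, "rx": 0, "ry": 0, "rz": 0}, {"grip": 0, "dx": 0, "dy": 0, "dz": 2, "rx": 0, "ry": 0, "rz": 0}, {"grip": 0, "dx": 0, "dy": 0, "dz": 1.2, "rx": 0, "ry": 0, "rz": 0}, {"grip": 0, "dx": 0, "dy": 0, "dz": 0.7, "rx": 0, "ry": 0, "rz": 0}, {"grip": 0, "dx": 0, "dy": 0, "dz": 0, "rx": 0, "ry": 0, "rz": 0}])

```text
t: 3.5
eef_pos: [0.435, 0.2375, 0.1315]
orientation: [0.0, 0.707, 0.707, 0.0]
force: [0.8, 0.8, -0.4]
grip_width: 0.0004
```

Emit:
arm_command(series=[{"grip": 0, "dx": 0, "dy": 0.7, "dz": 0, "rx": 0, "ry": 0, "rz": 0}, {"grip": 0, "dx": 0, "dy": 0.7, "dz": 0, "rx": 0, "ry": 0, "rz": 0}, {"grip": 0, "dx": 0, "dy": 0.7, "dz": 0, "rx": 0, "ry": 0, "rz": 0}, {"grip": 0, "dx": 0, "dy": 0.7, "dz": 0, "rx": 0, "ry": 0, "rz": 0}, {"grip": 0, "dx": 0, "dy": 0.7, "dz": 0, "rx": 0, "ry": 0, "rz": 0}, {"grip": 0, "dx": 0, "dy": 0.7, "dz": 0, "rx": 0, "ry": 0, "rz": 0}])

```text
t: 4.25
eef_pos: [0.4771, 0.2374, 0.1313]
orientation: [-0.0, 0.707, 0.707, -0.0]
force: [-3.1, 0.4, 3.2]
grip_width: 0.0001
```

Contact shows about 3 N of resistance, as expected. I'll keep going and slow down near the end.

Emit:
arm_command(series=[{"grip": 0, "dx": 0, "dy": 0.7, "dz": 0, "rx": 0, "ry": 0, "rz": 0}, {"grip": 0, "dx": 0, "dy": 0.7, "dz": 0, "rx": 0, "ry": 0, "rz": 0}, {"grip": 0, "dx": 0, "dy": 0.7, "dz": 0, "rx": 0, "ry": 0, "rz": 0}, {"grip": 0, "dx": 0, "dy": 0.7, "dz": 0, "rx": 0, "ry": 0, "rz": 0}, {"grip": 0, "dx": 0, "dy": 0.7, "dz": 0, "rx": 0, "ry": 0, "rz": 0}, {"grip": 0, "dx": 0, "dy": 0.7, "dz": 0, "rx": 0, "ry": 0, "rz": 0}, {"grip": 0, "dx": 0, "dy": 0.7, "dz": 0, "rx": 0, "ry": 0, "rz": 0}, {"grip": 0, "dx": 0, "dy": 0.7, "dz": 0, "rx": 0, "ry": 0, "rz": 0}, {"grip": 0, "dx": 0, "dy": 0.7, "dz": 0, "rx": 0, "ry": 0, "rz": 0}, {"grip": 0, "dx": 0, "dy": 0.7, "dz": 0, "rx": 0, "ry": 0, "rz": 0}, {"grip": 0, "dx": 0, "dy": 0.7, "dz": 0, "rx": 0, "ry": 0, "rz": 0}])

```text
t: 5.62
eef_pos: [0.5543, 0.2373, 0.1313]
orientation: [-0.0, 0.707, 0.707, 0.0]
force: [-2.9, -1.0, 2.0]
grip_width: -0.0003
```

Emit:
arm_command(series=[{"grip": 0, "dx": 0, "dy": 0.3, "dz": 0, "rx": 0, "ry": 0, "rz": 0}, {"grip": 0, "dx": 0, "dy": 0.3, "dz": 0, "rx": 0, "ry": 0, "rz": 0}, {"grip": 0, "dx": 0, "dy": 0.3, "dz": 0, "rx": 0, "ry": 0, "rz": 0}, {"grip": 0, "dx": 0, "dy": 0, "dz": 0, "rx": 0, "ry": 0, "rz": 0}])

```text
t: 6.12
eef_pos: [0.5632, 0.2374, 0.1313]
orientation: [0.0, 0.707, 0.707, 0.0]
force: [0.7, 0.3, 0.4]
grip_width: -0.0001
```

Emit:
arm_command(series=[{"grip": 0, "dx": 0, "dy": 0.3, "dz": 0, "rx": 0, "ry": 0, "rz": 0}, {"grip": 0, "dx": 0, "dy": 0.3, "dz": 0, "rx": 0, "ry": 0, "rz": 0}, {"grip": 0, "dx": 0, "dy": 0.3, "dz": 0, "rx": 0, "ry": 0, "rz": 0}])

```text
t: 6.5
eef_pos: [0.572, 0.2374, 0.1313]
orientation: [-0.0, 0.707, 0.707, 0.0]
force: [-2.8, 0.3, 0.0]
grip_width: -0.0002
```

Emit:
arm_command(series=[{"grip": 0, "dx": 0, "dy": 0.2, "dz": 0, "rx": 0, "ry": 0, "rz": 0}, {"grip": 0, "dx": 0, "dy": 0.2, "dz": 0, "rx": 0, "ry": 0, "rz": 0}])

```text
t: 6.75
eef_pos: [0.5759, 0.2374, 0.1313]
orientation: [-0.0, 0.707, 0.707, 0.0]
force: [-2.8, 0.3, 0.7]
grip_width: 0.0002
```

Emit:
arm_command(series=[{"grip": 0, "dx": 0, "dy": 0.2, "dz": 0, "rx": 0, "ry": 0, "rz": 0}])

```text
t: 6.88
eef_pos: [0.5779, 0.2374, 0.1313]
orientation: [-0.0, 0.707, 0.707, 0.0]
force: [-2.8, 0.6, -0.3]
grip_width: -0.0002
```

Emit:
arm_command(series=[{"grip": 0, "dx": 0, "dy": 0.2, "dz": 0, "rx": 0, "ry": 0, "rz": 0}])

```text
t: 7.0
eef_pos: [0.5784, 0.2373, 0.1312]
orientation: [-0.001, 0.707, 0.707, -0.001]
force: [-17.4, 1.1, 9.7]
grip_width: 0.0001
```

Emit:
arm_command(series=[{"grip": 0, "dx": 0, "dy": 0.1, "dz": 0, "rx": 0, "ry": 0, "rz": 0}])

```text
t: 7.12
eef_pos: [0.5784, 0.2373, 0.1313]
orientation: [-0.002, 0.707, 0.707, -0.002]
force: [-19.4, 0.9, 10.8]
grip_width: 0.0001
```

It hit a firm stop at 0.578, against a prediction of 0.579. I'll back off, retract, and check.

Emit:
arm_command(series=[{"grip": 0, "dx": 0, "dy": -0.5, "dz": 0, "rx": 0, "ry": 0, "rz": 0}, {"grip": 0, "dx": 0, "dy": -1.5, "dz": 0, "rx": 0, "ry": 0, "rz": 0}, {"grip": 0, "dx": 0, "dy": -2, "dz": 0, "rx": 0, "ry": 0, "rz": 0}, {"grip": 0, "dx": 0, "dy": 0, "dz": -3, "rx": 0, "ry": 0, "rz": 0}, {"grip": 0, "dx": 0, "dy": 0, "dz": -4, "rx": 0, "ry": 0, "rz": 0}, {"grip": 0, "dx": 0, "dy": 0, "dz": -4, "rx": 0, "ry": 0, "rz": 0}, {"grip": 0, "dx": 0, "dy": -4, "dz": -4, "rx": 0, "ry": 0, "rz": 0}, {"grip": 0, "dx": 0, "dy": -4, "dz": 0, "rx": 0, "ry": 0, "rz": 0}, {"grip": 0, "dx": 0, "dy": 0, "dz": 0, "rx": 0, "ry": 0, "rz": 0}])

```text
t: 8.25
eef_pos: [0.4584, 0.2374, 0.2822]
orientation: [0.0, 0.707, 0.707, 0.001]
force: [0.9, -0.1, 0.5]
grip_width: 0.0001
```

```bash
python3 - <<'E'
from h import *
print(read_state()["eef_pos"],read_state()["force"],read_state()["t"])
ctr=np.array([.5296,.2369])
for cam in["scene","top"]:
    g=grab_frame(cam);im=cv2.resize(g["image"][:,:,::-1],None,fx=3,fy=3,interpolation=cv2.INTER_CUBIC)
    pc=ctr+[.067,0]
    Q=[np.r_[pc+[a*.007,b*.035],.1315] for a,b in[(1,1),(1,-1),(-1,-1),(-1,1)]]
    cv2.polylines(im,[np.int32((w2px(g,Q)+1/3)*3)],True,(0,0,255),1)
    m=np.int32(w2px(g,[np.r_[ctr,.12]])[0]*3);y0=max(0,m[1]-290);x0=max(0,m[0]-380)
    cv2.imwrite(f"pics/f_{cam}.png",im[y0:y0+590,x0:x0+780])
    for n in ["stock_pull","spare_pull"]:
        for d in spot_in(cam,n): print(cam,n,np.round(d["position"],3),round(d["confidence"],2))
E
```

```text
[0.45844323 0.23738869 0.28218152] [ 0.93374324 -0.11629722  0.4565383 ] 8.25
scene stock_pull [0.604 0.232 0.101] 0.57
scene spare_pull [ 0.501 -0.211  0.103] 0.84
top stock_pull [0.596 0.233 0.1  ] 0.61
top spare_pull [ 0.49  -0.21   0.102] 0.92
```

View pics/f_scene.png

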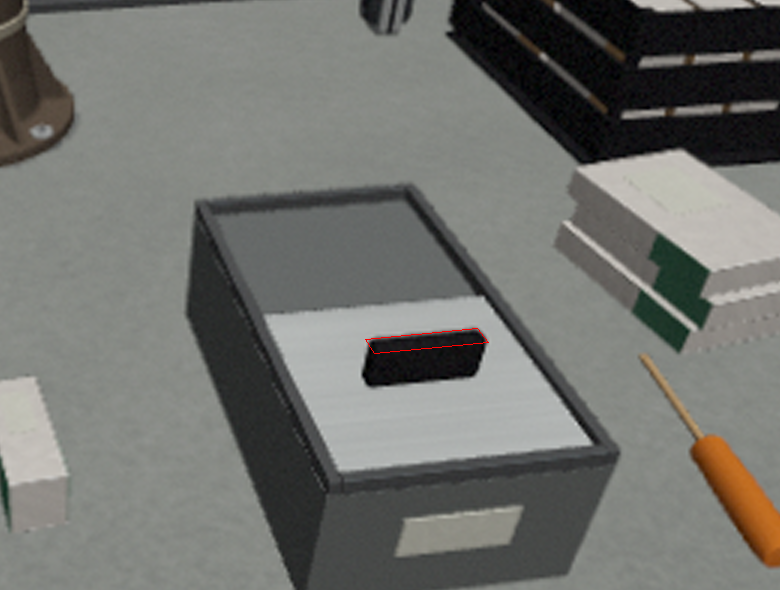

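View pics/f_top.png

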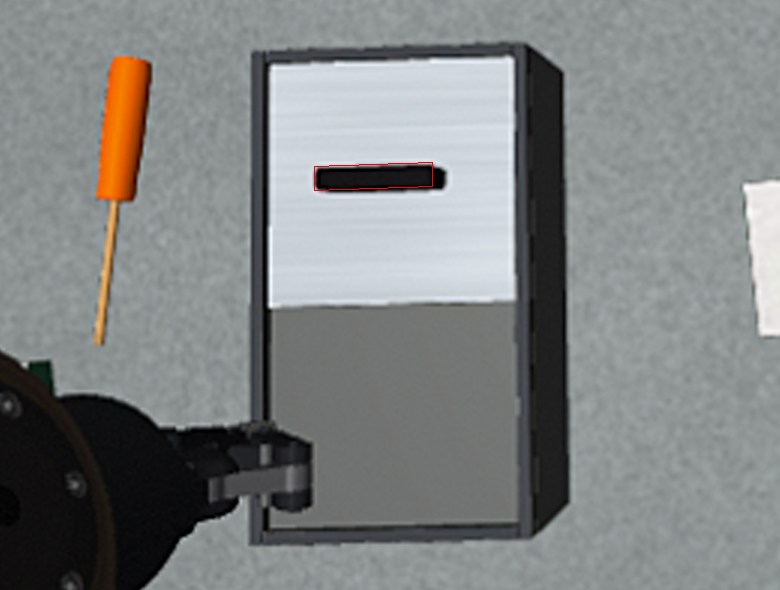

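Both pictures show the hatch sheet up against the far end bar and the pull inside the predicted closed outline. The spare pull has not moved and the arm is clear.

```bash
python3 -c "
from rig import *
print(job_done())"
```

```text
the job is handed in; nothing more can be done
None
```

I closed the hatch of the filled case (the one on the robot's left) by pushing its pull with shut fingers, then lifted the arm clear and handed the job in at about 8.5 s.

- **Push:** the hatch moved against about 3 N, in line with the stated friction. It then hit a firm stop at TCP x = 0.578 m (predicted 0.579), where the force rose to about 22 N.
- **Final pictures:** the scene and top views both show the pull on its predicted closed outline, with the sheet at the end bar. The arm was touching nothing.
- **Empty case:** its pull reads within about 3 mm of where it started, which is within the detector's error, so that hatch was not moved.
- **Checks that disagreed:** the detector's two readings of the closed pull differed by 8 mm in x (0.604 m from the scene camera, 0.596 m from the top). The scene camera read about 10 mm farther out on the other pulls too. My first move command was refused as invalid input because I had left out fields; nothing moved.

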